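Turn the specimen carousel and bring the round pot under the microscope

TASK

Turn the covered carousel by its knob until the wide round pot faces the middle of the open front, then take that pot out and set it down upright (do not drop it) inside the ring engraved on the pulled-out microscope stage. Push the stage fully home so that the pot stands under the lens. Leave the other pots standing in the carousel, and the stack of dishes where it is.

Things in the scene. Friction and masses are not known exactly. Their poses are not given: they have to be found in the camera images.
- carousel: Grey carousel disc, 256 mm across; turns about its vertical axis either way, no stops or detents, stays where left (0.1 N m). Origin on the axis on the disc's upper face (z = 0.030 m), z up. Five bays 72 degrees apart, parted by ribs 12 mm high; one loose pot per bay, 92 mm (+-6) from the axis; the bay on the disc's own -x side is empty. The knob's bar lies along the disc's x.
- turn_knob (a point): Middle of the carousel's black knob, on the turning axis, 140 mm above the table: an upright bar 56 mm long (along the carousel's x), 14 mm thick, from 123 to 157 mm above the table, on a thin neck 13 mm across (spindle 32 mm across below 100 mm). Pinch its thickness from above and twist, smoothly (the pots stand loose), to turn the carousel.
- carousel_base: Fixed base, 280 x 280 mm; origin on the table under the turning axis; open front along its own -x (roughly to the robot). Clear dust cover: walls on the other three sides and a flat roof 116 to 122 mm above the table. The roof has an open slot 146 mm wide (y -73 to +73 mm) from the front edge (x = -140) to x = +63 mm, past the knob. Only a pot in the front bay comes out freely.
- open_front (a point): Point on the disc's level (z = 0.030 m) in the middle of the open front, 92 mm from the turning axis along the base's -x: where a pot stands when its bay faces the opening squarely.
- round_pot: The wanted specimen pot: the wide round one, 40 mm in diameter (41 over its cap), 55 mm tall, plain white with a flat white cap, about 70 g. Origin at the centre of its underside, z up.
- slim_vial: Another specimen: slim round white vial, 28 mm in diameter, 62 mm tall. Origin at the centre of its underside, z up.
- square_pot: Another specimen: square white pot, 37 x 37 mm, 55 mm tall. Origin at the centre of its underside, z up.
- hex_pot: Another specimen: six-sided white pot, 38 mm across its flats, 59 mm tall. Origin at the centre of its underside, z up.
- microscope: Fixed stereo microscope; origin on the table under its lens. Base 30 mm thick, x -140 to +100, y -120 to +90 mm. Lens barrel over the origin: lower end 150 mm above the table, radius 24 mm, 36 mm from 205 mm up; total height 342 mm. Pillar around x +45, y -95 mm; eyepieces point to +x, away from the robot. The stage slides along the microscope's x.
- lens_axis (a point): Point under the lens, on its axis, at the height of the stage's upper face (40 mm above the table).
- stage (a joint): Travel of the sliding stage in m along the microscope's +x: 0 is fully pulled out towards the robot, 0.130 is home against its stop, with the ring under the lens. About 2 N of friction; it stays where it is left. It starts nearly pulled out.
- stage_ring (a point): Centre of the engraved white ring (inside diameter 56 mm) on the stage, a dark steel plate 120 mm wide, 9 mm thick, its level upper face 40 mm above the table. Moves with the stage; axes are the microscope's. The plate reaches from 110 mm before the ring's centre (towards the robot) to 65 mm beyond it.
- stage_tab (a point): Middle of the top edge of the stage's push tab: an upright black plate at the stage's front edge, 12 mm thick along the sliding direction, 60 mm wide, 36 mm high above the stage (top 76 mm above the table), 104 mm before the ring's centre; its front face is 6 mm nearer the robot than this point.
- dish_stack: Bystander: stack of three small culture dishes made up as one piece, 60 mm in diameter, 41 mm tall, standing on the table between carousel and microscope. Origin at the centre of its underside.

How it is judged:
On the way, in this order (a step that is already met when the one before it is completed fails the run):
1. the round pot, still standing on the turntable, is turned to within 20 mm of the middle of the open front and comes to rest there (z of round_pot in the frame of carousel between -0.004 and 0.006 m and horizontal distance between round_pot and open_front below 0.02 m and linear speed of round_pot below 0.03 m/s), for 0.2 s.
2. the round pot stands upright inside the ring, within 10 mm of its centre, released, with the stage still pulled out (z of round_pot in the frame of stage_ring between -0.004 and 0.004 m and angle between round_pot's own z axis and vertical below 0.1 rad and horizontal distance between round_pot and stage_ring below 0.01 m and contact force between the fingers and round_pot below 0.1 N and value of joint stage below 0.07 m), for 0.2 s.
At the end, for the whole second after the job is handed in: The stage is home (within 5 mm of its stop), and the round pot stands upright on it at rest, within 14 mm of the lens axis; the other three pots still stand in the carousel (z of round_pot in the frame of stage_ring between -0.004 and 0.004 m and angle between round_pot's own z axis and vertical below 0.1 rad and value of joint stage above 0.125 m and horizontal distance between round_pot and lens_axis below 0.014 m and linear speed of round_pot below 0.02 m/s and not (angle between any of slim_vial, square_pot, hex_pot's own z axis and vertical above 0.5 rad or z of any of slim_vial, square_pot, hex_pot in the frame of carousel above 0.02 m or z of any of slim_vial, square_pot, hex_pot in the frame of carousel below -0.01 m)); the robot touches nothing.
It fails at once if the round pot is let go in the air above the stage (more than 12 mm up) (z of round_pot in the frame of stage_ring above 0.012 m and horizontal distance between round_pot and stage_ring below 0.06 m and contact force between the fingers and round_pot below 0.05 N).
It fails at once if another pot is tipped over, lifted or knocked off the carousel (angle between any of slim_vial, square_pot, hex_pot's own z axis and vertical above 0.5 rad or z of any of slim_vial, square_pot, hex_pot in the frame of carousel above 0.02 m or z of any of slim_vial, square_pot, hex_pot in the frame of carousel below -0.01 m).
It fails at once if the stack of dishes is moved by more than 20 mm (distance of dish_stack from where it was at the start of the episode above 0.02 m).
It also fails if it takes over 72 s, if anything falls off the work surface, if the arm or the gripper's body presses on something with over 40 N, if the wrist force passes 120 N, or if a joint passes its speed limit or range.

ROBOT

A 6-joint arm with a two-finger parallel gripper is mounted at the origin on the work surface. World frame = base frame: x ahead of the robot, y to its left, z up, the work surface at z = 0. Lengths are in m, angles in rad, forces in N, time in s.
With the tool pointing down it reaches from about 0.25 to 0.775 m from the base axis. Payload 4 kg.
Tool frame: the origin (TCP) lies on the centre line of the jaws, within the pads' length; the fingertips stand 8 mm ahead of it and the grasp point (between the pads) lies 11 mm behind it; y points along the fingers, x is the direction in which the jaws open and shut, and the axes are right-handed (so a half turn about y gives the same grasp; the last joint's range is limited). The gripper opens to 94 mm and grips with 3 to 60 N. Pads are 16 mm wide; open, the fingers measure 119 mm over their backs; the gripper's body (75 mm by 177 mm) begins 78 mm behind the grasp point.
Start: joints at [1.224, 0.087, 1.371, -0, 1.684, -0.103], TCP at [0.133, 0.534, 0.214] pointing down, gripper open.
Joint ranges: [-3.1, 3.1], [-0.76, 2.03], [0.27, 2.55], [-1.08, 4.22], [0.17, 2.65], [-2.57, 2.57]. Speed limits (rad/s): [2.79, 2.79, 3.14, 3.14, 3.14, 3.14].

INTERFACE

Orientations are given as [roll, pitch, yaw] about the fixed x, y, z axes, in that order (R = Rz(yaw) Ry(pitch) Rx(roll)).
In Python, from bench import robot gives the robot as it stands.
- The arm moves only by the tool step_arm, never from a script. Its argument "commands" is a list of rows, each an object with "xyz": the shift along the world's x, y, z in m, a list of three; "twist": the turn, a rotation vector about the world's x, y, z in degrees, a list of three. In form: [{"xyz": [tx, ty, tz], "twist": [ax, ay, az]}, ...]. A call has 1 to 12 rows; each row is the pose to reach, as a shift and turn from the pose commanded when the call began; what a row does not reach only later rows make up. A row lasts 1/12 s, in which the tool goes at most 41.7 mm and 7.16 degrees, less where a joint would pass 70% of its speed; a pose out of reach is approached as far as the arm can. A call with a gripper value outside its range is refused whole. "fingers" is the closure in counts, from 0 (fully open) to 255 (shut), set as the call begins (left out, the last holds). The fingers move at their own pace and stop on an object; the grip force is fixed at half the most. Time passes only in rows, so rows that repeat a pose let the fingers close. It gives the time, the measured TCP pose, the force and the opening at its end, in the units of the state.
- robot.get_obs(): the state, without advancing time (a new reading comes with each control period).
- robot.snapshot(name): name is "scene" or "top"; returns (picture, depth): 480x640x3 uint8, red, green, blue; 480x640 float32, m along the optical axis (not along the pixel's ray), 0 where there is no reading.
- robot.camera_info(name): a dict with "fx", "fy", "cx", "cy" (pixels), "k1" (the pictures are not rectified: a ray, as slopes to the right and down, at radius r is drawn at 1 + k1 r^2 times it, then the intrinsics apply), "R" (3x3) and "t" (3): a world point X has camera coordinates R X + t. Camera axes: x right, y down, z forward; pixel columns grow to the right and rows downward; lengths in m; the calibration is good to about 2 mm. A picture is of the moment at which its call begins. camera_info takes no time and is no camera call.
- robot.close_job(): hands the job in, once; it reports no verdict.
The state is a dict: "time": time; "joint_positions": joint angles; "qvel": joint speeds; "joint_torque": joint torques, N m; "tool_pos": TCP position; "ee_rot": TCP orientation; "wrist_force": force on the tool from outside, world axes, zero at the start; "wrist_torque": the same for the moment, N m; "width": finger opening in m.
Only numpy, scipy, OpenCV 4.12 (cv2) and the standard library are available. Lean on these libraries where they do the work, as an engineer would, in place of code of your own. Each camera call takes 0.05 s, during which the arm holds its last target.

## Working session

There is one attempt and no reset: what is moved stays moved. The work goes in short steps, Python scripts to look and compute and a tool call to move; the robot and the scene stay as the last step left them, time stands still between calls to the robot, and variables do not carry over. Pictures are saved under pics/ and viewed, and the job is handed in when it is done.

Besides the shell and the picture viewer there is one more tool, called after "Emit:" in YAML: its name, and indented under it one key for each argument. step_arm: Moves the arm, as the interface text tells. Its arguments: {"type":"object","properties":{"commands":{"type":"array"},"fingers":{"type":"number"}},"required":["commands"]}

```bash
mkdir -p pics; ls; python3 - <<'E'
from bench import robot
import cv2,numpy as np
o=robot.get_obs();print(o)
for n in("scene","top"):
    p,d=robot.snapshot(n);np.savez(f"{n}0.npz",p=p,d=d);cv2.imwrite(f"pics/{n}0.png",p[:,:,::-1]);print(n,robot.camera_info(n),(d>0).mean())
E
```

```text
pics
{'time': 0.0, 'joint_positions': array([ 1.22392381e+00,  8.79709444e-02,  1.37224325e+00, -1.60702565e-05,
        1.68355102e+00, -1.03059888e-01]), 'qvel': array([-7.33072351e-04,  2.33421569e-04,  5.98858737e-05, -1.45334914e-03,
        4.33571199e-04, -1.10249662e-03]), 'joint_torque': array([-6.24705699e-04, -3.40178311e+01, -3.02429187e+01,  7.17062526e-02,
        3.26794235e-02, -1.69090763e-04]), 'tool_pos': array([0.13258509, 0.53325053, 0.212301  ]), 'ee_rot': array([-1.57058871,  0.00216267,  1.32698213]), 'wrist_force': array([ 0.31259572,  0.67540066, -1.43721989]), 'wrist_torque': array([ 0.01519317,  0.04691981, -0.00421646]), 'width': 0.09391404979406173}
scene {'fx': 448.87388512386656, 'fy': 448.87388512386656, 'cx': 323.8342135167534, 'cy': 239.15201797410376, 'k1': -0.10577357163964574, 'R': array([[-0.8211591 ,  0.5706954 ,  0.00211977],
       [ 0.47392704,  0.68398148, -0.55458318],
       [-0.31794795, -0.45439641, -0.83212559]]), 't': array([ 0.45551869, -0.21157109,  1.14117006])} 0.9959830729166667
top {'fx': 470.97550395782497, 'fy': 470.97550395782497, 'cx': 319.8210462211516, 'cy': 247.2167291611099, 'k1': -0.031018872958053795, 'R': array([[-0.00554051, -0.99985851,  0.01588281],
       [-0.98735553,  0.00295354, -0.15849395],
       [ 0.15842462, -0.01656011, -0.98723219]]), 't': array([0.03928304, 0.54311246, 0.87285088])} 0.9960774739583333
```

View pics/scene0.png

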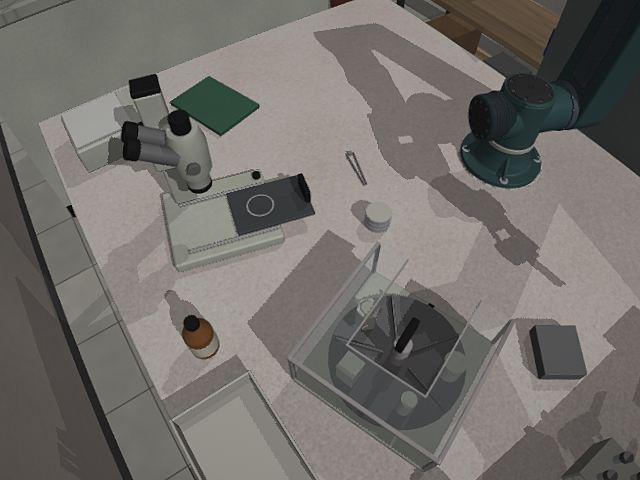

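View pics/top0.png

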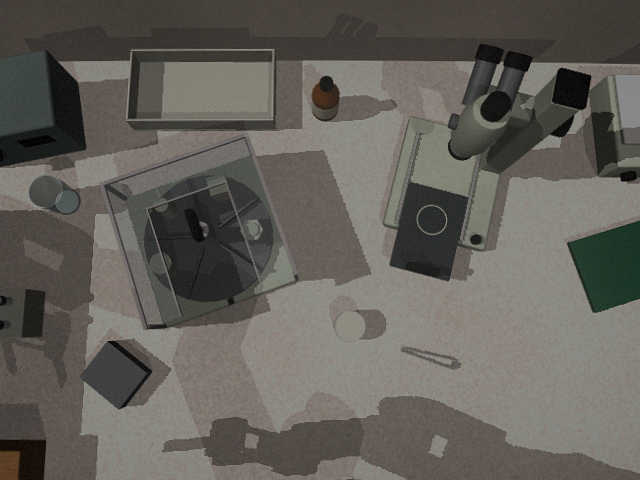

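```bash
cat > h.py <<'E'
import numpy as np,cv2
from bench import robot
C={n:robot.camera_info(n) for n in("scene","top")}
def ray(n,uv):
    c=C[n];K=np.array([[c['fx'],0,c['cx']],[0,c['fy'],c['cy']],[0,0,1]])
    p=cv2.undistortPoints(np.array(uv,float).reshape(-1,1,2),K,np.array([c['k1'],0,0,0,0.])).reshape(-1,2)
    R=np.array(c['R']);t=np.array(c['t'])
    d=np.c_[p,np.ones(len(p))]@R
    return -R.T@t,d
def plane(n,uv,z):
    o,d=ray(n,uv);s=(z-o[2])/d[:,2];return o+d*s[:,None]
def proj(n,X):
    c=C[n];K=np.array([[c['fx'],0,c['cx']],[0,c['fy'],c['cy']],[0,0,1]])
    return cv2.projectPoints(np.array(X,float).reshape(-1,1,3),cv2.Rodrigues(np.array(c['R']))[0],np.array(c['t']),K,np.array([c['k1'],0,0,0,0.]))[0].reshape(-1,2)
def dep(n,D,u,v):
    o,d=ray(n,[[u,v]]);return o+d[0]*D[v,u]
def tri(a,b):
    o1,d1=ray("scene",[a]);o2,d2=ray("top",[b]);d1=d1[0]/np.linalg.norm(d1);d2=d2[0]/np.linalg.norm(d2)
    A=np.c_[d1,-d2];s=np.linalg.lstsq(A,o2-o1,rcond=None)[0];p=o1+d1*s[0];q=o2+d2*s[1];return (p+q)/2,np.linalg.norm(p-q)
def crop(img,x0,y0,x1,y1,s,fn,gain=1.6):
    c=cv2.resize(img[y0:y1,x0:x1,::-1],None,fx=s,fy=s,interpolation=cv2.INTER_CUBIC)
    cv2.imwrite(fn,np.clip(c*gain,0,255).astype(np.uint8))
E
python3 - <<'E'
from h import *
s=np.load("scene0.npz");t=np.load("top0.npz")
crop(s['p'],280,230,520,470,2.5,"pics/sc_car.png",2)
crop(t['p'],95,125,305,335,2.8,"pics/tp_car.png",2.4)
crop(t['p'],320,100,520,340,2.5,"pics/tp_mic.png",2)
for uv in[(350,326),(431,219),(249,230),(190,225)]: print(uv,dep("top",t['d'],*uv))
print([np.round(-np.array(C[n]['R']).T@C[n]['t'],3) for n in C])
E
```

```text
(350, 326) [ 0.39167753 -0.01974719  0.03951331]
(431, 219) [ 0.60045188 -0.1845657   0.03669959]
(249, 230) [0.5623853  0.16457309 0.12031881]
(190, 225) [0.56478873 0.26141209 0.15371172]
[array([0.837, 0.403, 0.831]), array([0.398, 0.052, 0.947])]
```

View pics/sc_car.png

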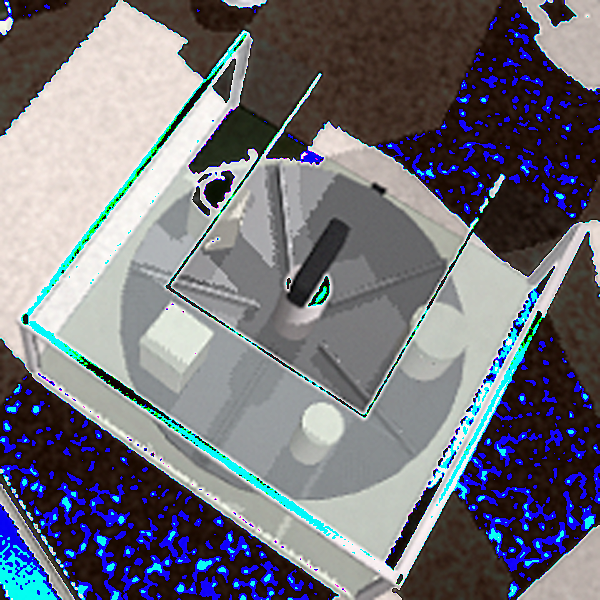

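View pics/tp_car.png

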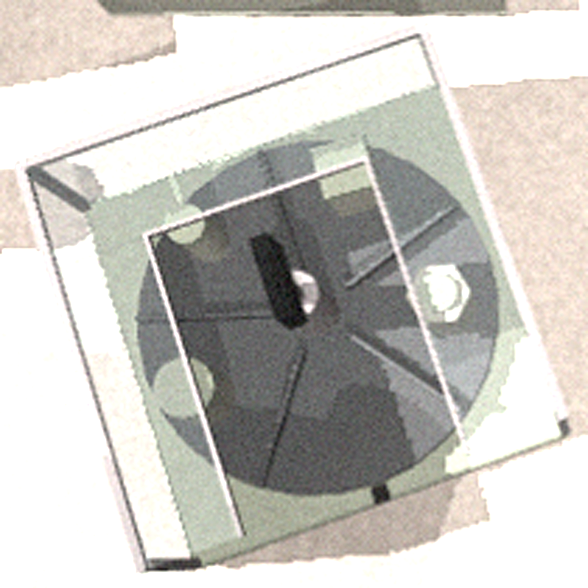

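View pics/tp_mic.png

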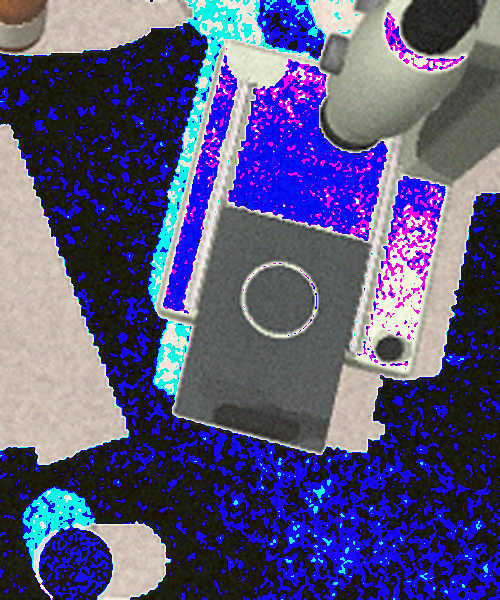

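```bash
python3 - <<'E'
from h import *
f=lambda L:[(95+x/2.8,125+y/2.8) for x,y in L]
g=lambda L:[(280+x/2.5,230+y/2.5) for x,y in L]
T=f([(147,236),(367,160),(25,168),(425,37)]);S=g([(365,415),(168,288),(397,580),(25,318)])
for a,b in zip(S,T):
    print(np.round(tri(a,b)[0],4),tri(a,b)[1].round(4),plane("top",[b],.119)[0].round(4),plane("scene",[a],.119)[0].round(4))
P=plane("top",T[:2],.119);yv=(P[0]-P[1])[:2];print("len",np.linalg.norm(yv));yv/=np.linalg.norm(yv);xv=np.array([yv[1],-yv[0]]);c=P[:2,:2].mean(0)-.063*xv
print("top axis",c,"yaw",np.degrees(np.arctan2(xv[1],xv[0])))
P=plane("scene",S[:2],.119);yv=(P[0]-P[1])[:2];print("len",np.linalg.norm(yv));yv/=np.linalg.norm(yv);xv=np.array([yv[1],-yv[0]]);c=P[:2,:2].mean(0)-.063*xv
print("sc axis",c,"yaw",np.degrees(np.arctan2(xv[1],xv[0])))
# knob: dark mask
s=np.load("scene0.npz");t=np.load("top0.npz")
for n,I,D,box in(("scene",s['p'],s['d'],(395,310,425,360)),("top",t['p'],t['d'],(180,203,208,246))):
    x0,y0,x1,y1=box
    sub=D[y0:y1,x0:x1];uv=[(u,v) for v in range(y0,y1) for u in range(x0,x1) if D[v,u]>0]
    o,d=ray(n,uv);X=o+d*np.array([D[v,u] for u,v in uv])[:,None]
    k=X[:,2]>.145; Y=X[k]; g=np.array([I[v,u].max() for u,v in uv])[k]
    print(n,k.sum(),Y.mean(0),np.percentile(Y[:,2],[5,50,95]), np.median(g))
    r=cv2.minAreaRect(((Y[:,:2])*1000).astype(np.float32));print(r)
E
```

```text
[0.6016 0.349  0.1174] 0.0001 [0.6012 0.3484 0.119 ] [0.6021 0.3491 0.119 ]
[0.6527 0.2088 0.1152] 0.0001 [0.6515 0.2081 0.119 ] [0.6537 0.2098 0.119 ]
[0.6491 0.4346 0.1108] 0.001 [0.6469 0.4304 0.119 ] [0.6509 0.4347 0.119 ]
[0.7404 0.172  0.1108] 0.0038 [0.7357 0.1722 0.119 ] [0.7427 0.1731 0.119 ]
len 0.14897682399969767
top axis [0.56704029 0.25699707] yaw 19.71160279884445
len 0.14858133616515223
sc axis [0.56879359 0.25754901] yaw 20.317034651074383
scene 321 [0.57201183 0.25944    0.15661833] [0.14936205 0.1573117  0.15935063] 23.0
((569.6841430664062, 258.1868896484375), (55.4664306640625, 14.403518676757812), 20.426719665527344)
top 291 [0.56611682 0.25593878 0.15504648] [0.1497936  0.15563129 0.15801862] 18.0
((566.6937255859375, 256.95648193359375), (55.63832092285156, 14.501662254333496), 19.980695724487305)
```

```bash
python3 - <<'E'
from h import *
f=lambda L:[(95+x/2.8,125+y/2.8) for x,y in L]
g=lambda L:[(280+x/2.5,230+y/2.5) for x,y in L]
ax=np.array([.568,.257])
for nm,z,a,b in(("round",.085,(437,325),(183,385)),("vial",.092,(323,424),(186,224)),("square",.085,(178,333),(340,168)),("hex",.089,(215,190),(443,293))):
    p=plane("top",f([b]),z)[0];q=plane("scene",g([a]),z)[0]
    for w in(p,q):
        r=w[:2]-ax;print(nm,w.round(4),"r",np.hypot(*r).round(4),"ang rel base",(np.degrees(np.arctan2(r[1],r[0]))-20).round(1))
s=np.load("scene0.npz")['p'];t=np.load("top0.npz")['p']
for n,I,(x0,y0,x1,y1) in(("top",t,(408,195,456,243)),("scene",s,(240,188,280,222))):
    G=cv2.cvtColor(I,cv2.COLOR_RGB2GRAY)[y0:y1,x0:x1]
    m=(G>G.min()/2+G.max()/2-0).astype(np.uint8)
    nl,l,st,ce=cv2.connectedComponentsWithStats(m);k=1+np.argmax(st[1:,4]);print(st[1:,:5].tolist())
    v,u=np.where(l==k);W=plane(n,np.c_[u+x0,v+y0],.04)[:,:2]
    A=np.c_[2*W,np.ones(len(W))];c=np.linalg.lstsq(A,(W**2).sum(1),rcond=None)[0];print(n,"ring",c[:2],"r",np.sqrt(c[2]+c[:2]@c[:2]))
h=lambda L:[(320+x/2.5,100+y/2.5) for x,y in L]
P=plane("top",h([(222,205),(371,240),(322,453),(174,412)]),.04)[:,:2];print(P)
for i in range(4):
    d=P[(i+1)%4]-P[i];print(np.linalg.norm(d),np.degrees(np.arctan2(d[1],d[0])))
crop(s,120,90,330,280,3,"pics/sc_mic.png",1)
crop(t,370,40,520,290,2.4,"pics/tp_mic2.png",1)
E
```

```text
round [0.5089 0.3315 0.085 ] r 0.0951 ang rel base 108.4
round [0.5094 0.3292 0.085 ] r 0.093 ang rel base 109.1
vial [0.616  0.3325 0.092 ] r 0.0894 ang rel base 37.6
vial [0.6194 0.3354 0.092 ] r 0.0937 ang rel base 36.8
square [0.6563 0.2326 0.085 ] r 0.0916 ang rel base -35.4
square [0.6584 0.2303 0.085 ] r 0.0942 ang rel base -36.4
hex [0.5693 0.161  0.089 ] r 0.096 ang rel base -109.2
hex [0.5738 0.1611 0.089 ] r 0.096 ang rel base -106.5
[[9, 10, 30, 30, 115]]
top ring [ 0.59908497 -0.18453963] r 0.029335841732088322
[[0, 0, 5, 2, 6], [6, 7, 28, 21, 105]]
scene ring [ 0.60001246 -0.18644359] r 0.029188586923769324
[[ 0.67566467 -0.14226061]
 [ 0.64677386 -0.26132826]
 [ 0.47616965 -0.21322222]
 [ 0.50870654 -0.09866442]]
0.12252259326611048 -103.63877613006142
0.17725683945545986 164.25289776473926
0.11908878500697777 74.14431020398636
0.172556208792022 -14.634334996314536
```

View pics/sc_mic.png

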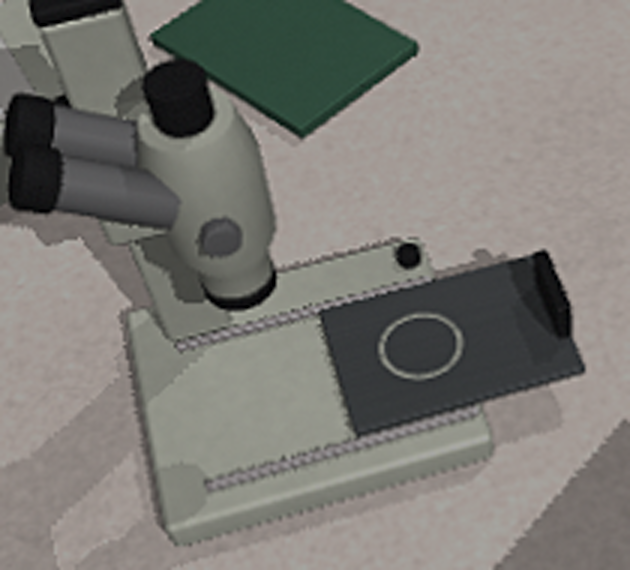

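View pics/tp_mic2.png

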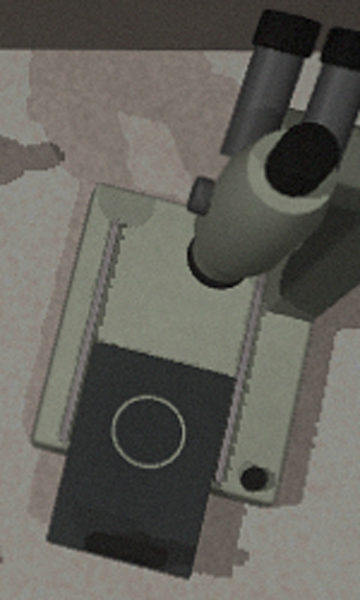

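Emit:
step_arm:
  commands:
    - {"xyz": [0.02, -0.012, 0.01], "twist": [0, 0, -6]}
    - {"xyz": [0.04, -0.025, 0.02], "twist": [0, 0, -12]}
    - {"xyz": [0.06, -0.038, 0.03], "twist": [0, 0, -18]}
    - {"xyz": [0.08, -0.05, 0.03], "twist": [0, 0, -24]}
    - {"xyz": [0.1, -0.063, 0.03], "twist": [0, 0, -30]}
    - {"xyz": [0.12, -0.076, 0.03], "twist": [0, 0, -36]}
    - {"xyz": [0.14, -0.09, 0.03], "twist": [0, 0, -42]}
    - {"xyz": [0.16, -0.102, 0.03], "twist": [0, 0, -48]}
    - {"xyz": [0.18, -0.114, 0.03], "twist": [0, 0, -54]}
    - {"xyz": [0.2, -0.127, 0.03], "twist": [0, 0, -60]}
    - {"xyz": [0.22, -0.14, 0.03], "twist": [0, 0, -66]}
    - {"xyz": [0.24, -0.152, 0.03], "twist": [0, 0, -72]}

```text
time: 1.1
tool_pos: [0.3734, 0.3807, 0.2429]
ee_rot: [-1.572, 0.001, 0.065]
wrist_force: [0.5, 0.1, -0.1]
width: 0.0941
```

Emit:
step_arm:
  commands:
    - {"xyz": [0.02, -0.012, 0], "twist": [0, 0, -6.5]}
    - {"xyz": [0.04, -0.025, 0], "twist": [0, 0, -13]}
    - {"xyz": [0.06, -0.038, 0], "twist": [0, 0, -19.5]}
    - {"xyz": [0.08, -0.05, 0], "twist": [0, 0, -26]}
    - {"xyz": [0.1, -0.063, 0], "twist": [0, 0, -32.5]}
    - {"xyz": [0.12, -0.076, 0], "twist": [0, 0, -39]}
    - {"xyz": [0.14, -0.09, 0], "twist": [0, 0, -45.5]}
    - {"xyz": [0.16, -0.102, 0], "twist": [0, 0, -52]}
    - {"xyz": [0.18, -0.114, -0.01], "twist": [0, 0, -58.5]}
    - {"xyz": [0.195, -0.124, -0.02], "twist": [0, 0, -65]}
    - {"xyz": [0.195, -0.124, -0.03], "twist": [0, 0, -71]}
    - {"xyz": [0.195, -0.124, -0.03], "twist": [0, 0, -74]}

```text
time: 2.1
tool_pos: [0.5674, 0.2562, 0.2093]
ee_rot: [-1.578, -0.0, -1.228]
wrist_force: [-0.9, -0.2, -0.9]
width: 0.0937
```

```bash
python3 - <<'E'
from h import *
o=robot.get_obs();print(o['tool_pos'],np.degrees(o['ee_rot']),np.degrees(o['joint_positions']))
p,d=robot.snapshot("scene");np.savez("s1.npz",p=p,d=d);cv2.imwrite("pics/s1.png",p[:,:,::-1])
E
```

```text
[0.56743425 0.2562236  0.20930864] [-9.03876789e+01 -5.26600684e-03 -7.03371814e+01] [ 1.90905939e+01  1.46696187e+01  6.78783972e+01 -9.22356344e-03
  9.78395910e+01  8.94265659e+01]
```

View pics/s1.png

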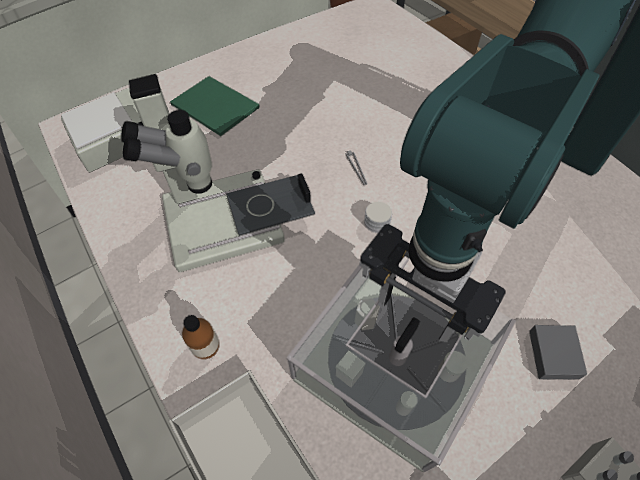

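Emit:
step_arm:
  commands:
    - {"xyz": [0, 0.001, -0.015], "twist": [0, 0, 0]}
    - {"xyz": [0, 0.001, -0.03], "twist": [0, 0, 0]}
    - {"xyz": [0, 0.001, -0.045], "twist": [0, 0, 0]}
    - {"xyz": [0, 0.001, -0.06], "twist": [0, 0, 0]}
    - {"xyz": [0, 0.001, -0.07], "twist": [0, 0, 0]}
    - {"xyz": [0, 0.001, -0.074], "twist": [0, 0, 0]}
    - {"xyz": [0, 0.001, -0.074], "twist": [0, 0, 0]}

```text
time: 2.73
tool_pos: [0.5671, 0.2586, 0.1382]
ee_rot: [-1.573, -0.0, -1.221]
wrist_force: [-0.6, -0.1, -0.4]
width: 0.0939
```

Emit:
step_arm:
  commands:
    - {"xyz": [0, 0, 0], "twist": [0, 0, 0]}
    - {"xyz": [0, 0, 0], "twist": [0, 0, 0]}
    - {"xyz": [0, 0, 0], "twist": [0, 0, 0]}
    - {"xyz": [0, 0, 0], "twist": [0, 0, 0]}
    - {"xyz": [0, 0, 0], "twist": [0, 0, 0]}
    - {"xyz": [0, 0, 0], "twist": [0, 0, 0]}
    - {"xyz": [0, 0, 0], "twist": [0, 0, 0]}
    - {"xyz": [0, 0, 0], "twist": [0, 0, 0]}
    - {"xyz": [0, 0, 0], "twist": [0, 0, 0]}
    - {"xyz": [0, 0, 0], "twist": [0, 0, 0]}
  fingers: 255

```text
time: 3.57
tool_pos: [0.5678, 0.2587, 0.1395]
ee_rot: [-1.571, -0.0, -1.221]
wrist_force: [-0.3, 1.0, 0.1]
width: 0.0309
```

Emit:
step_arm:
  commands:
    - {"xyz": [0, 0, -0.003], "twist": [0, 0, 0]}
    - {"xyz": [0, 0, -0.003], "twist": [0, 0, 0]}
    - {"xyz": [0, 0, -0.003], "twist": [0, 0, 0]}
    - {"xyz": [0, 0, -0.003], "twist": [0, 0, 0]}
    - {"xyz": [0, 0, -0.003], "twist": [0, 0, 0]}
    - {"xyz": [0, 0, -0.003], "twist": [0, 0, 0]}

```text
time: 4.07
tool_pos: [0.5678, 0.2578, 0.1358]
ee_rot: [-1.572, -0.002, -1.222]
wrist_force: [1.8, -4.3, -2.8]
width: 0.0139
```

Gripped at 13.9 mm (bar is 14). Turning +72° smoothly.

Emit:
step_arm:
  commands:
    - {"xyz": [0, 0, 0], "twist": [0, 0, 0.5]}
    - {"xyz": [0, 0, 0], "twist": [0, 0, 1.5]}
    - {"xyz": [0, 0, 0], "twist": [0, 0, 3]}
    - {"xyz": [0, 0, 0], "twist": [0, 0, 5]}
    - {"xyz": [0, 0, 0], "twist": [0, 0, 8]}
    - {"xyz": [0, 0, 0], "twist": [0, 0, 11]}
    - {"xyz": [0, 0, 0], "twist": [0, 0, 14]}
    - {"xyz": [0, 0, 0], "twist": [0, 0, 17]}
    - {"xyz": [0, 0, 0], "twist": [0, 0, 20]}
    - {"xyz": [0, 0, 0], "twist": [0, 0, 23]}
    - {"xyz": [0, 0, 0], "twist": [0, 0, 26]}
    - {"xyz": [0, 0, 0], "twist": [0, 0, 29]}

```text
time: 5.07
tool_pos: [0.5683, 0.2571, 0.1358]
ee_rot: [-1.573, -0.002, -0.713]
wrist_force: [3.2, -6.4, -3.6]
width: 0.0139
```

Emit:
step_arm:
  commands:
    - {"xyz": [0, 0, 0], "twist": [0, 0, 3]}
    - {"xyz": [0, 0, 0], "twist": [0, 0, 6]}
    - {"xyz": [0, 0, 0], "twist": [0, 0, 9]}
    - {"xyz": [0, 0, 0], "twist": [0, 0, 12]}
    - {"xyz": [0, 0, 0], "twist": [0, 0, 15]}
    - {"xyz": [0, 0, 0], "twist": [0, 0, 18]}
    - {"xyz": [0, 0, 0], "twist": [0, 0, 21]}
    - {"xyz": [0, 0, 0], "twist": [0, 0, 24]}
    - {"xyz": [0, 0, 0], "twist": [0, 0, 27]}
    - {"xyz": [0, 0, 0], "twist": [0, 0, 30]}
    - {"xyz": [0, 0, 0], "twist": [0, 0, 33]}
    - {"xyz": [0, 0, 0], "twist": [0, 0, 35]}

```text
time: 6.07
tool_pos: [0.5694, 0.2566, 0.1358]
ee_rot: [-1.574, -0.003, -0.103]
wrist_force: [5.6, -6.4, -6.2]
width: 0.0136
```

Emit:
step_arm:
  commands:
    - {"xyz": [0, 0, 0], "twist": [0, 0, 2]}
    - {"xyz": [0, 0, 0], "twist": [0, 0, 4]}
    - {"xyz": [0, 0, 0], "twist": [0, 0, 5.5]}
    - {"xyz": [0, 0, 0], "twist": [0, 0, 6.5]}
    - {"xyz": [0, 0, 0], "twist": [0, 0, 7]}
    - {"xyz": [0, 0, 0], "twist": [0, 0, 7]}
    - {"xyz": [0, 0, 0], "twist": [0, 0, 7]}
    - {"xyz": [0, 0, 0], "twist": [0, 0, 7]}
    - {"xyz": [0, 0, 0], "twist": [0, 0, 7]}

```text
time: 6.82
tool_pos: [0.5696, 0.2566, 0.1359]
ee_rot: [-1.574, -0.003, 0.017]
wrist_force: [6.3, -7.4, -5.1]
width: 0.0137
```

```bash
python3 - <<'E'
from h import *
o=robot.get_obs();print(o['tool_pos'],np.degrees(o['ee_rot']))
p,d=robot.snapshot("scene");np.savez("s2.npz",p=p,d=d);crop(p,280,200,540,470,2.2,"pics/s2.png",1)
E
```

```text
[0.56958811 0.25660615 0.13585087] [-90.19903327  -0.16843324   0.96745801]
```

View pics/s2.png

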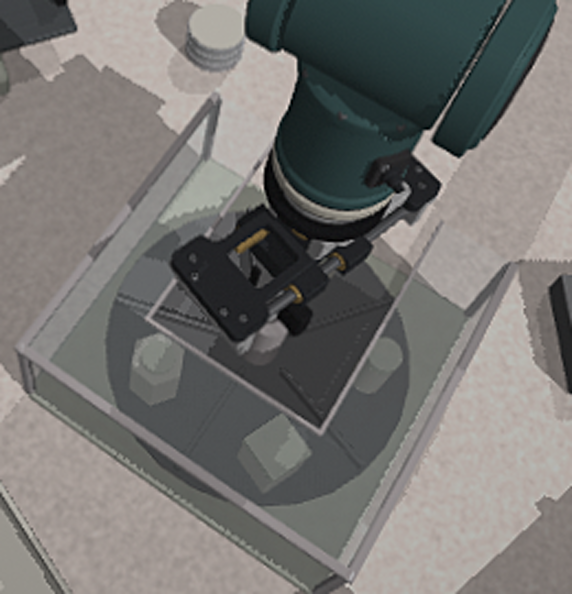

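Emit:
step_arm:
  commands:
    - {"xyz": [0, 0, 0], "twist": [0, 0, 0]}
    - {"xyz": [0, 0, 0], "twist": [0, 0, 0]}
    - {"xyz": [0, 0, 0], "twist": [0, 0, 0]}
    - {"xyz": [0, 0, 0], "twist": [0, 0, 0]}
    - {"xyz": [0, 0, 0], "twist": [0, 0, 0]}
    - {"xyz": [0, 0, 0.01], "twist": [0, 0, 0]}
    - {"xyz": [0, 0, 0.025], "twist": [0, 0, 0]}
    - {"xyz": [0, 0, 0.04], "twist": [0, 0, 0]}
    - {"xyz": [0, 0, 0.06], "twist": [0, 0, 0]}
    - {"xyz": [0, 0, 0.08], "twist": [0, 0, 0]}
  fingers: 0

```text
time: 7.7
tool_pos: [0.5674, 0.259, 0.2179]
ee_rot: [-1.57, 0.0, 0.018]
wrist_force: [0.1, -0.8, 0.1]
width: 0.077
```

Emit:
step_arm:
  commands:
    - {"xyz": [-0.01, -0.02, 0], "twist": [0, 0, -6]}
    - {"xyz": [-0.03, -0.05, 0], "twist": [0, 0, -12]}
    - {"xyz": [-0.06, -0.08, 0], "twist": [0, 0, -18]}
    - {"xyz": [-0.09, -0.11, 0], "twist": [0, 0, -24]}
    - {"xyz": [-0.12, -0.14, 0], "twist": [0, 0, -30]}
    - {"xyz": [-0.15, -0.17, 0], "twist": [0, 0, -36]}
    - {"xyz": [-0.18, -0.2, 0], "twist": [0, 0, -42]}
    - {"xyz": [-0.2, -0.23, 0], "twist": [0, 0, -48]}
    - {"xyz": [-0.2, -0.25, 0], "twist": [0, 0, -54]}
    - {"xyz": [-0.2, -0.26, 0], "twist": [0, 0, -60]}
    - {"xyz": [-0.2, -0.26, 0], "twist": [0, 0, -66]}
    - {"xyz": [-0.2, -0.26, 0], "twist": [0, 0, -71]}

```text
time: 8.7
tool_pos: [0.3677, -0.0019, 0.2178]
ee_rot: [-1.569, -0.001, -1.228]
wrist_force: [-0.5, -0.5, -0.1]
width: 0.0939
```

```bash
python3 - <<'E'
from h import *
o=robot.get_obs();print(o['tool_pos'],np.degrees(o['ee_rot']))
p,d=robot.snapshot("scene");np.savez("s3.npz",p=p,d=d);crop(p,280,200,540,470,2.2,"pics/s3.png",1.3)
p,d=robot.snapshot("top");np.savez("t3.npz",p=p,d=d);crop(p,75,125,305,355,2.5,"pics/t3.png",1.3)
E
```

```text
[ 0.36769878 -0.00185354  0.21778595] [-8.98752811e+01 -5.25704513e-02 -7.03526695e+01]
```

View pics/s3.png

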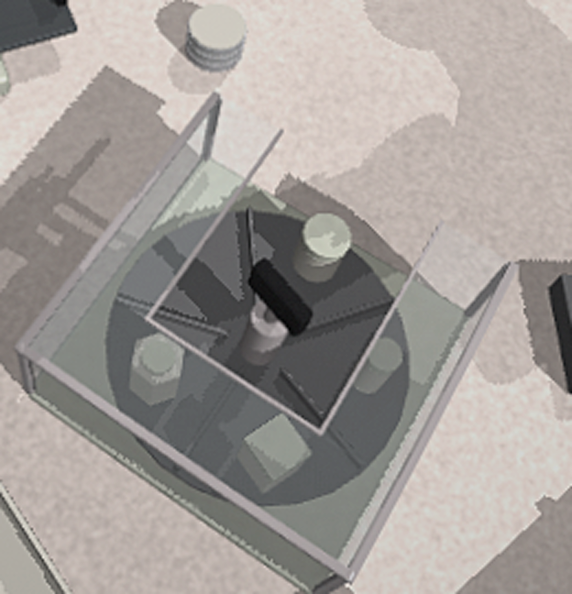

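View pics/t3.png

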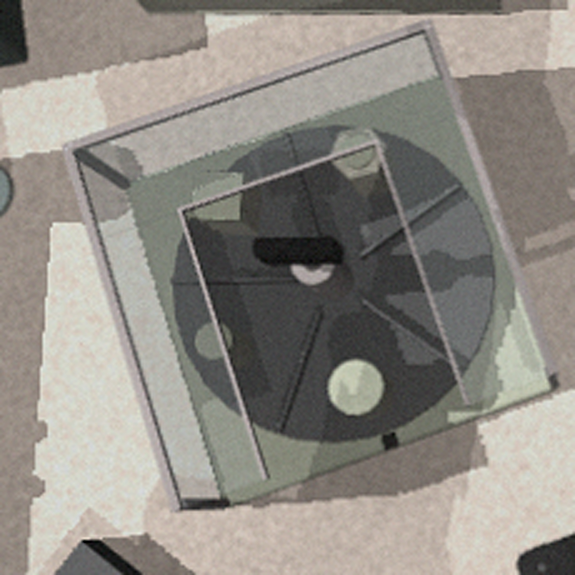

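The round pot is in the front bay (scene crop ≈(327,238), top crop ≈(356,387)), others standing. Measuring it.

```bash
python3 - <<'E'
from h import *
s=np.load("s3.npz");t=np.load("t3.npz")
for n,A,(x0,y0,x1,y1) in(("scene",s,(412,290,446,328)),("top",t,(200,262,236,296))):
    I=A['p'];D=A['d']
    uv=np.array([(u,v) for v in range(y0,y1) for u in range(x0,x1)])
    o,d=ray(n,uv);X=o+d*D[uv[:,1],uv[:,0]][:,None];g=I[uv[:,1],uv[:,0]].mean(1)
    k=(X[:,2]>.078)&(X[:,2]<.095)
    print(n,k.sum(),np.median(X[k,2]))
    m=np.zeros(I.shape[:2],np.uint8);m[uv[k,1],uv[k,0]]=1
    c=max(cv2.findContours(m,0,1)[0],key=cv2.contourArea)
    W=plane(n,c.reshape(-1,2),.085)[:,:2].astype(np.float32);ctr,r=cv2.minEnclosingCircle(W*1000);print(ctr,r)
    r_=np.array(ctr)/1000-[.568,.2575];print(np.hypot(*r_),np.degrees(np.arctan2(r_[1],r_[0]))-20)
print("open front",np.array([.568,.2575])-.092*np.array([np.cos(np.radians(20)),np.sin(np.radians(20))]))
E
```

```text
scene 374 0.0860981201686612
(481.64617919921875, 226.48924255371094) 21.971073150634766
0.09175319855070994 -180.2461399843639
top 371 0.08420844149158158
(477.0135192871094, 225.37086486816406) 20.22447967529297
0.096492595554462 -180.550860896709
open front [0.48154828 0.22603415]
```

Emit:
step_arm:
  commands:
    - {"xyz": [0.01, 0.02, 0], "twist": [0, 0, 0]}
    - {"xyz": [0.025, 0.05, 0], "twist": [0, 0, 0]}
    - {"xyz": [0.042, 0.085, 0], "twist": [0, 0, 0]}
    - {"xyz": [0.059, 0.12, 0], "twist": [0, 0, 0]}
    - {"xyz": [0.076, 0.155, 0], "twist": [0, 0, 0]}
    - {"xyz": [0.092, 0.188, 0], "twist": [0, 0, 0]}
    - {"xyz": [0.104, 0.212, 0], "twist": [0, 0, 0]}
    - {"xyz": [0.11, 0.224, 0], "twist": [0, 0, 0]}
    - {"xyz": [0.112, 0.228, 0], "twist": [0, 0, 0]}
    - {"xyz": [0.112, 0.228, 0], "twist": [0, 0, 0]}
    - {"xyz": [0.112, 0.228, 0], "twist": [0, 0, 0]}
  fingers: 65

```text
time: 9.72
tool_pos: [0.4795, 0.2259, 0.2167]
ee_rot: [-1.571, -0.001, -1.221]
wrist_force: [0.2, 0.4, 0.1]
width: 0.0697
```

Emit:
step_arm:
  commands:
    - {"xyz": [0, 0, -0.015], "twist": [0, 0, 0]}
    - {"xyz": [0, 0, -0.035], "twist": [0, 0, 0]}
    - {"xyz": [0, 0, -0.055], "twist": [0, 0, 0]}
    - {"xyz": [0, 0, -0.075], "twist": [0, 0, 0]}
    - {"xyz": [0, 0, -0.09], "twist": [0, 0, 0]}
    - {"xyz": [0, 0, -0.1], "twist": [0, 0, 0]}
    - {"xyz": [0, 0, -0.1], "twist": [0, 0, 0]}

```text
time: 10.3
tool_pos: [0.4781, 0.2249, 0.1143]
ee_rot: [-1.575, -0.0, -1.223]
wrist_force: [-1.2, -0.0, 0.1]
width: 0.07
```

```bash
python3 - <<'E'
from h import *
o=robot.get_obs();print(o['tool_pos'],np.degrees(o['ee_rot']),o['width'])
p,d=robot.snapshot("scene");crop(p,280,200,540,470,2.2,"pics/s4.png",1.3)
p,d=robot.snapshot("top");crop(p,75,125,305,355,2.5,"pics/t4.png",1.3)
E
```

```text
[0.47809078 0.22493264 0.1143424 ] [-9.02605787e+01 -1.90140225e-02 -7.00508710e+01] 0.07001292347979632
```

View pics/s4.png

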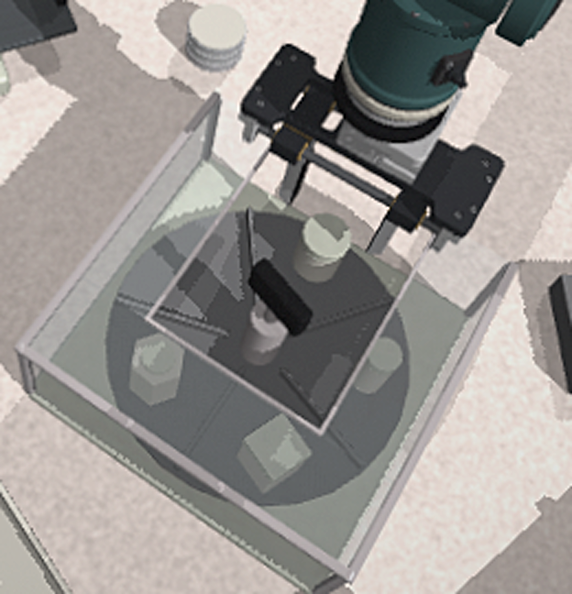

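View pics/t4.png

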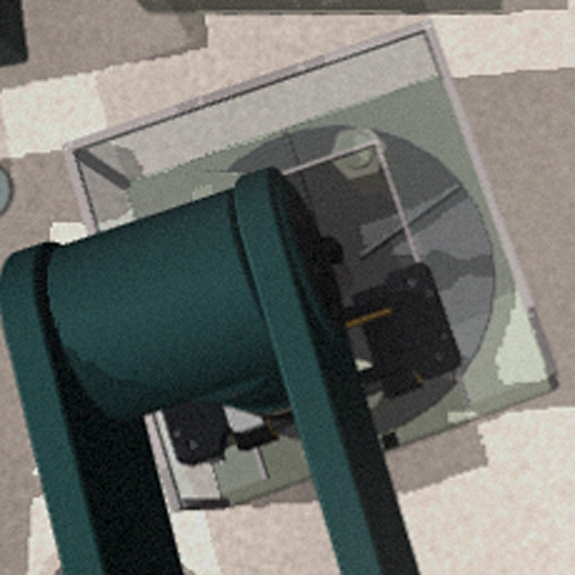

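Emit:
step_arm:
  commands:
    - {"xyz": [0.002, 0.001, -0.01], "twist": [0, 0, 0]}
    - {"xyz": [0.002, 0.001, -0.022], "twist": [0, 0, 0]}
    - {"xyz": [0.002, 0.001, -0.035], "twist": [0, 0, 0]}
    - {"xyz": [0.002, 0.001, -0.047], "twist": [0, 0, 0]}
    - {"xyz": [0.002, 0.001, -0.055], "twist": [0, 0, 0]}
    - {"xyz": [0.002, 0.001, -0.057], "twist": [0, 0, 0]}
    - {"xyz": [0.002, 0.001, -0.057], "twist": [0, 0, 0]}

```text
time: 10.98
tool_pos: [0.4811, 0.2276, 0.0583]
ee_rot: [-1.573, -0.0, -1.221]
wrist_force: [-0.4, 0.4, 0.4]
width: 0.0702
```

Emit:
step_arm:
  commands:
    - {"xyz": [0, 0, 0], "twist": [0, 0, 0]}
    - {"xyz": [0, 0, 0], "twist": [0, 0, 0]}
    - {"xyz": [0, 0, 0], "twist": [0, 0, 0]}
    - {"xyz": [0, 0, 0], "twist": [0, 0, 0]}
    - {"xyz": [0, 0, 0], "twist": [0, 0, 0]}
    - {"xyz": [0, 0, 0], "twist": [0, 0, 0]}
    - {"xyz": [0, 0, 0], "twist": [0, 0, 0]}
    - {"xyz": [0, 0, 0], "twist": [0, 0, 0]}
    - {"xyz": [0, 0, 0], "twist": [0, 0, 0]}
    - {"xyz": [0, 0, 0], "twist": [0, 0, 0]}
  fingers: 255

```text
time: 11.82
tool_pos: [0.4821, 0.2279, 0.06]
ee_rot: [-1.57, -0.0, -1.221]
wrist_force: [0.0, 0.2, 1.9]
width: 0.0398
```

Emit:
step_arm:
  commands:
    - {"xyz": [0, 0, 0.004], "twist": [0, 0, 0]}
    - {"xyz": [0, 0, 0.012], "twist": [0, 0, 0]}
    - {"xyz": [0, 0, 0.024], "twist": [0, 0, 0]}
    - {"xyz": [0, 0, 0.038], "twist": [0, 0, 0]}
    - {"xyz": [0, 0, 0.053], "twist": [0, 0, 0]}
    - {"xyz": [0, 0, 0.068], "twist": [0, 0, 0]}
    - {"xyz": [0, 0, 0.083], "twist": [0, 0, 0]}
    - {"xyz": [0, 0, 0.097], "twist": [0, 0, 0]}
    - {"xyz": [0, 0, 0.109], "twist": [0, 0, 0]}
    - {"xyz": [0, 0, 0.117], "twist": [0, 0, 0]}
    - {"xyz": [0, 0, 0.12], "twist": [0, 0, 0]}
    - {"xyz": [0, 0, 0.12], "twist": [0, 0, 0]}

```text
time: 12.82
tool_pos: [0.4822, 0.2279, 0.1805]
ee_rot: [-1.569, -0.0, -1.221]
wrist_force: [-0.6, -0.2, -1.9]
width: 0.0402
```

Emit:
step_arm:
  commands:
    - {"xyz": [0.001, -0.005, 0], "twist": [0, 0, 0]}
    - {"xyz": [0.004, -0.015, 0], "twist": [0, 0, -1]}
    - {"xyz": [0.009, -0.03, 0], "twist": [0, 0, -3]}
    - {"xyz": [0.014, -0.05, 0], "twist": [0, 0, -5]}
    - {"xyz": [0.02, -0.07, 0], "twist": [0, 0, -7]}
    - {"xyz": [0.026, -0.09, 0], "twist": [0, 0, -9]}
    - {"xyz": [0.031, -0.11, 0], "twist": [0, 0, -11]}
    - {"xyz": [0.037, -0.13, 0], "twist": [0, 0, -13]}
    - {"xyz": [0.043, -0.15, 0], "twist": [0, 0, -15]}
    - {"xyz": [0.048, -0.17, 0], "twist": [0, 0, -17]}
    - {"xyz": [0.054, -0.19, 0], "twist": [0, 0, -19]}
    - {"xyz": [0.06, -0.21, 0], "twist": [0, 0, -21]}

```text
time: 13.82
tool_pos: [0.5413, 0.0157, 0.1783]
ee_rot: [-1.573, -0.0, -1.591]
wrist_force: [1.6, 0.6, -0.0]
width: 0.0404
```

Emit:
step_arm:
  commands:
    - {"xyz": [0.006, -0.02, 0], "twist": [0, 0, -2]}
    - {"xyz": [0.011, -0.04, 0], "twist": [0, 0, -4]}
    - {"xyz": [0.017, -0.06, 0], "twist": [0, 0, -6]}
    - {"xyz": [0.023, -0.08, 0], "twist": [0, 0, -8]}
    - {"xyz": [0.028, -0.1, 0], "twist": [0, 0, -10]}
    - {"xyz": [0.034, -0.12, 0], "twist": [0, 0, -12]}
    - {"xyz": [0.04, -0.14, 0], "twist": [0, 0, -14]}
    - {"xyz": [0.045, -0.16, 0], "twist": [0, 0, -14]}
    - {"xyz": [0.051, -0.18, 0], "twist": [0, 0, -14]}
    - {"xyz": [0.055, -0.193, 0], "twist": [0, 0, -14]}
    - {"xyz": [0.057, -0.202, 0], "twist": [0, 0, -14]}
    - {"xyz": [0.057, -0.203, 0], "twist": [0, 0, -14]}

```text
time: 14.82
tool_pos: [0.5984, -0.1872, 0.1784]
ee_rot: [-1.572, -0.0, -1.835]
wrist_force: [-0.2, 0.1, -1.1]
width: 0.0401
```

```bash
python3 - <<'E'
from h import *
o=robot.get_obs();print(o['tool_pos'],np.degrees(o['ee_rot']),o['width'],o['wrist_force'])
p,d=robot.snapshot("scene");np.savez("s5.npz",p=p,d=d);crop(p,100,60,400,300,2.4,"pics/s5.png",1.3)
p,d=robot.snapshot("top");np.savez("t5.npz",p=p,d=d);crop(p,320,60,560,340,2.1,"pics/t5.png",1.3)
E
```

```text
[ 0.59840214 -0.18715332  0.17844613] [-9.00910016e+01 -2.20817372e-02 -1.05111449e+02] 0.04012908125229714 [-0.21346963  0.11472349 -1.05808057]
```

View pics/s5.png

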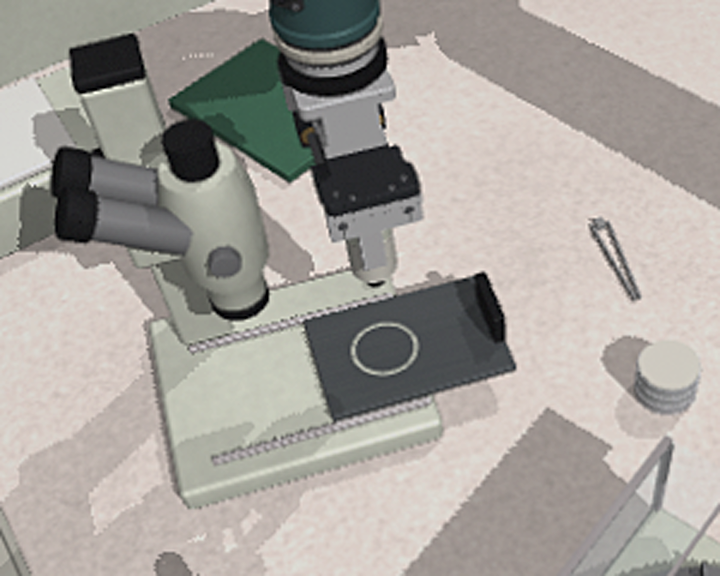

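View pics/t5.png

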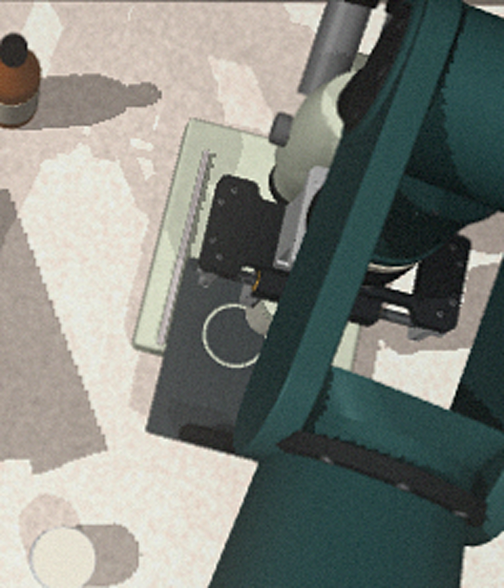

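Emit:
step_arm:
  commands:
    - {"xyz": [0.001, 0.0015, -0.006], "twist": [0, 0, 0]}
    - {"xyz": [0.001, 0.0015, -0.018], "twist": [0, 0, 0]}
    - {"xyz": [0.001, 0.0015, -0.034], "twist": [0, 0, 0]}
    - {"xyz": [0.001, 0.0015, -0.05], "twist": [0, 0, 0]}
    - {"xyz": [0.001, 0.0015, -0.066], "twist": [0, 0, 0]}
    - {"xyz": [0.001, 0.0015, -0.08], "twist": [0, 0, 0]}
    - {"xyz": [0.001, 0.0015, -0.09], "twist": [0, 0, 0]}
    - {"xyz": [0.001, 0.0015, -0.094], "twist": [0, 0, 0]}
    - {"xyz": [0.001, 0.0015, -0.094], "twist": [0, 0, 0]}
    - {"xyz": [0.001, 0.0015, -0.094], "twist": [0, 0, 0]}

```text
time: 15.75
tool_pos: [0.5999, -0.1835, 0.0857]
ee_rot: [-1.57, -0.0, -1.832]
wrist_force: [-0.3, 1.0, 0.3]
width: 0.0405
```

```bash
python3 - <<'E'
from h import *
o=robot.get_obs();print(o['tool_pos'],np.degrees(o['ee_rot']),o['width'],o['wrist_force'])
p,d=robot.snapshot("scene");np.savez("s6.npz",p=p,d=d);crop(p,200,110,330,250,5,"pics/s6.png",1.3)
t=o['tool_pos'];m=np.radians(-15);yv=np.array([-np.sin(m),np.cos(m),0]);xv=np.array([np.cos(m),np.sin(m),0])
for z in(.055,.08,.11):
    c=np.array([t[0],t[1],z]);print(z,[((q-[200,110])*5).round() for q in proj("scene",[c,c+.02*xv,c-.02*xv,c+.02*yv])])
E
```

```text
[ 0.59993416 -0.18345063  0.08570677] [-8.99826951e+01 -5.62082411e-03 -1.04941409e+02] 0.04048541863297797 [-0.33912741  0.98372488  0.2970285 ]
0.055 [array([298., 457.]), array([254., 469.]), array([342., 445.]), array([310., 491.])]
0.08 [array([292., 421.]), array([247., 433.]), array([336., 409.]), array([304., 455.])]
0.11 [array([283., 376.]), array([237., 388.]), array([329., 364.]), array([296., 410.])]
```

View pics/s6.png

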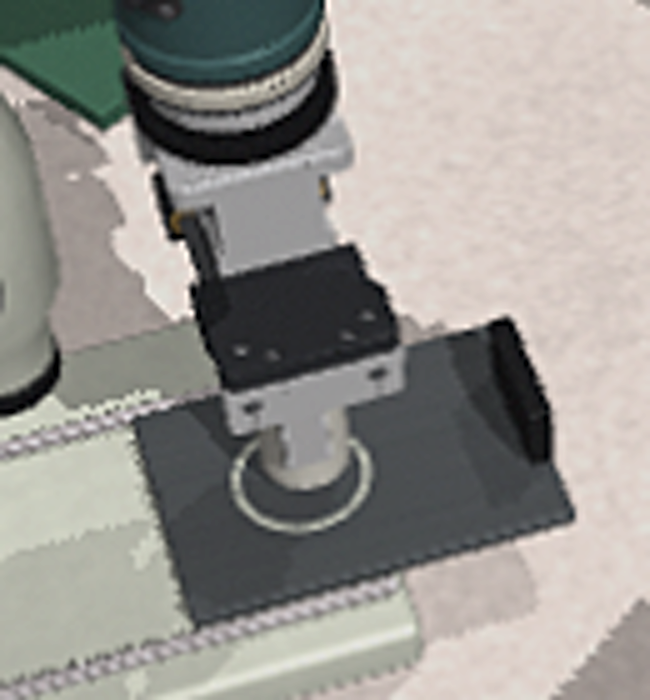

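Emit:
step_arm:
  commands:
    - {"xyz": [0.002, -0.0025, 0], "twist": [0, 0, 0]}
    - {"xyz": [0.002, -0.0025, -0.003], "twist": [0, 0, 0]}
    - {"xyz": [0.002, -0.0025, -0.006], "twist": [0, 0, 0]}
    - {"xyz": [0.002, -0.0025, -0.009], "twist": [0, 0, 0]}
    - {"xyz": [0.002, -0.0025, -0.012], "twist": [0, 0, 0]}
    - {"xyz": [0.002, -0.0025, -0.0135], "twist": [0, 0, 0]}
    - {"xyz": [0.002, -0.0025, -0.0135], "twist": [0, 0, 0]}
    - {"xyz": [0.002, -0.0025, -0.0135], "twist": [0, 0, 0]}

```text
time: 16.47
tool_pos: [0.6016, -0.1862, 0.0717]
ee_rot: [-1.571, -0.0, -1.832]
wrist_force: [-0.2, -0.2, 0.4]
width: 0.0404
```

Emit:
step_arm:
  commands:
    - {"xyz": [0, 0, -0.001], "twist": [0, 0, 0]}
    - {"xyz": [0, 0, -0.002], "twist": [0, 0, 0]}
    - {"xyz": [0, 0, -0.002], "twist": [0, 0, 0]}
    - {"xyz": [0, 0, -0.002], "twist": [0, 0, 0]}

```text
time: 16.8
tool_pos: [0.6018, -0.1863, 0.0701]
ee_rot: [-1.571, -0.0, -1.832]
wrist_force: [-0.7, 0.7, 0.2]
width: 0.0402
```

```bash
python3 - <<'E'
from h import *
o=robot.get_obs();print(o['tool_pos'],np.degrees(o['ee_rot']),o['width'],o['wrist_force'])
p,d=robot.snapshot("scene");np.savez("s7.npz",p=p,d=d);crop(p,200,110,330,250,5,"pics/s7.png",1.3)
E
```

```text
[ 0.60183128 -0.18627404  0.07011056] [-8.99885152e+01 -5.44810390e-03 -1.04972754e+02] 0.04017300552877222 [-0.73912279  0.73578999  0.23875891]
```

View pics/s7.png

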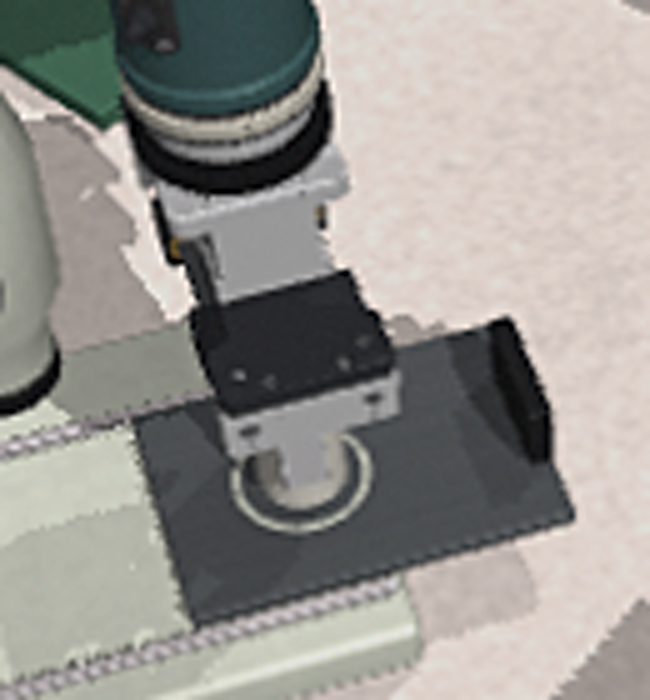

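Centred in the ring. Lowering by tenths until contact shows in the force.

Emit:
step_arm:
  commands:
    - {"xyz": [0, 0, -0.0005], "twist": [0, 0, 0]}
    - {"xyz": [0, 0, -0.001], "twist": [0, 0, 0]}
    - {"xyz": [0, 0, -0.001], "twist": [0, 0, 0]}
    - {"xyz": [0, 0, -0.001], "twist": [0, 0, 0]}

```text
time: 17.18
tool_pos: [0.6021, -0.1863, 0.0701]
ee_rot: [-1.57, -0.0, -1.832]
wrist_force: [-1.7, 0.4, 4.9]
width: 0.0399
```

Emit:
step_arm:
  commands:
    - {"xyz": [0, 0, 0], "twist": [0, 0, 0]}
    - {"xyz": [0, 0, 0], "twist": [0, 0, 0]}
    - {"xyz": [0, 0, 0], "twist": [0, 0, 0]}
    - {"xyz": [0, 0, 0], "twist": [0, 0, 0]}
    - {"xyz": [0, 0, 0], "twist": [0, 0, 0]}
    - {"xyz": [0, 0, 0], "twist": [0, 0, 0]}
    - {"xyz": [0, 0, 0], "twist": [0, 0, 0]}
    - {"xyz": [0, 0, 0], "twist": [0, 0, 0]}
  fingers: 60

```text
time: 17.85
tool_pos: [0.6017, -0.1862, 0.0689]
ee_rot: [-1.571, -0.0, -1.832]
wrist_force: [0.3, 0.4, 0.1]
width: 0.0719
```

Emit:
step_arm:
  commands:
    - {"xyz": [0, 0, 0.005], "twist": [0, 0, 0]}
    - {"xyz": [0, 0, 0.015], "twist": [0, 0, 0]}
    - {"xyz": [0, 0, 0.03], "twist": [0, 0, 0]}
    - {"xyz": [0, 0, 0.045], "twist": [0, 0, 0]}
    - {"xyz": [0, 0, 0.06], "twist": [0, 0, 0]}
    - {"xyz": [0, 0, 0.075], "twist": [0, 0, 0]}
    - {"xyz": [0, 0, 0.09], "twist": [0, 0, 0]}
    - {"xyz": [0, 0, 0.1], "twist": [0, 0, 0]}
    - {"xyz": [-0.01, 0.003, 0.1], "twist": [0, 0, 0]}
    - {"xyz": [-0.03, 0.008, 0.1], "twist": [0, 0, 0]}
    - {"xyz": [-0.06, 0.016, 0.1], "twist": [0, 0, 0]}
    - {"xyz": [-0.09, 0.024, 0.1], "twist": [0, 0, 0]}

```text
time: 18.85
tool_pos: [0.5111, -0.1621, 0.1693]
ee_rot: [-1.57, -0.0, -1.832]
wrist_force: [-0.3, 0.5, 0.1]
width: 0.0719
```

Emit:
step_arm:
  commands:
    - {"xyz": [-0.03, 0.008, 0], "twist": [0, 0, 0]}
    - {"xyz": [-0.055, 0.015, 0], "twist": [0, 0, 0]}
    - {"xyz": [-0.07, 0.018, 0], "twist": [0, 0, 0]}
    - {"xyz": [-0.07, 0.018, 0], "twist": [0, 0, 0]}
    - {"xyz": [-0.07, 0.018, 0], "twist": [0, 0, 0]}
    - {"xyz": [-0.07, 0.018, 0], "twist": [0, 0, 0]}
    - {"xyz": [-0.07, 0.018, 0], "twist": [0, 0, 0]}
    - {"xyz": [-0.07, 0.018, 0], "twist": [0, 0, 0]}
  fingers: 255

```text
time: 19.52
tool_pos: [0.4425, -0.1445, 0.1689]
ee_rot: [-1.571, 0.0, -1.832]
wrist_force: [0.4, 0.5, 0.9]
width: 0.0219
```

```bash
python3 - <<'E'
from h import *
o=robot.get_obs();print(o['tool_pos'],np.degrees(o['ee_rot']),o['width'],o['wrist_force'])
p,d=robot.snapshot("scene");np.savez("s8.npz",p=p,d=d);crop(p,150,60,390,250,3,"pics/s8.png",1.3)
q,_=robot.snapshot("top");crop(q,320,60,560,340,2.1,"pics/t8.png",1.3)
uv=np.array([(u,v) for v in range(170,222) for u in range(235,285)])
oo,dd=ray("scene",uv);X=oo+dd*d[uv[:,1],uv[:,0]][:,None]
k=(X[:,2]>.088)&(X[:,2]<.105);print(k.sum(),np.median(X[k,2]))
m=np.zeros((480,640),np.uint8);m[uv[k,1],uv[k,0]]=1
c=max(cv2.findContours(m,0,1)[0],key=cv2.contourArea)
print(cv2.minEnclosingCircle((plane("scene",c.reshape(-1,2),.095)[:,:2]*1000).astype(np.float32)))
E
```

```text
[ 0.44254563 -0.14447204  0.16887036] [-9.00168866e+01  1.14011152e-03 -1.04962007e+02] 0.02194674755087141 [0.4076118  0.51736137 0.90796754]
257 0.09590273408680083
((599.7012939453125, -183.3494873046875), 23.095623016357422)
```

View pics/s8.png

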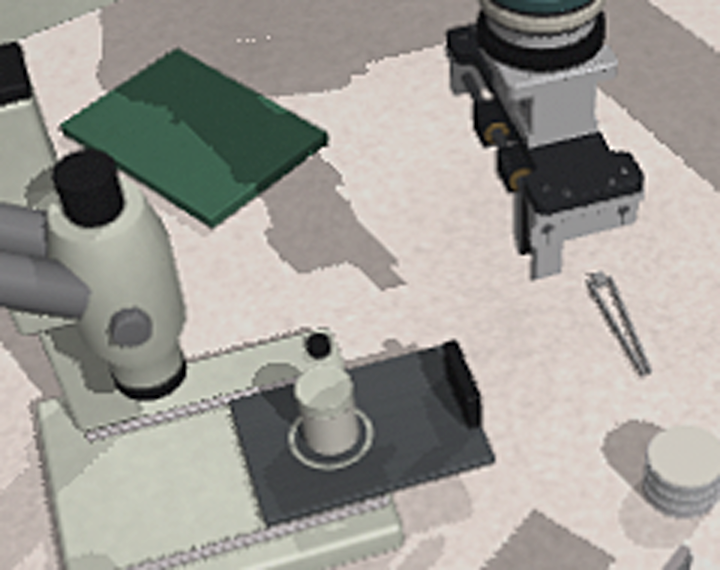

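View pics/t8.png

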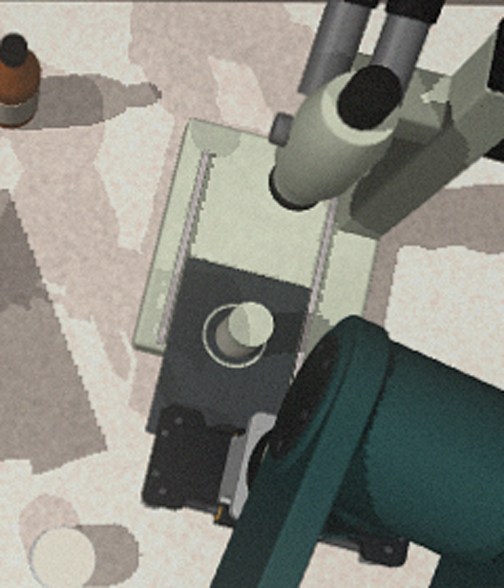

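Emit:
step_arm:
  commands:
    - {"xyz": [0, 0, -0.015], "twist": [0, 0, 0]}
    - {"xyz": [0, 0, -0.035], "twist": [0, 0, 0]}
    - {"xyz": [0, 0, -0.06], "twist": [0, 0, 0]}
    - {"xyz": [0, 0, -0.085], "twist": [0, 0, 0]}
    - {"xyz": [0, 0, -0.103], "twist": [0, 0, 0]}
    - {"xyz": [0.003, -0.001, -0.11], "twist": [0, 0, 0]}
    - {"xyz": [0.009, -0.0025, -0.11], "twist": [0, 0, 0]}
    - {"xyz": [0.016, -0.0045, -0.11], "twist": [0, 0, 0]}
    - {"xyz": [0.024, -0.0065, -0.11], "twist": [0, 0, 0]}
    - {"xyz": [0.03, -0.008, -0.11], "twist": [0, 0, 0]}
    - {"xyz": [0.034, -0.009, -0.11], "twist": [0, 0, 0]}
    - {"xyz": [0.036, -0.0097, -0.11], "twist": [0, 0, 0]}

```text
time: 20.62
tool_pos: [0.4792, -0.1544, 0.0599]
ee_rot: [-1.569, -0.0, -1.832]
wrist_force: [-0.7, 0.3, 0.2]
width: 0.0003
```

Emit:
step_arm:
  commands:
    - {"xyz": [0.001, -0.0003, 0], "twist": [0, 0, 0]}
    - {"xyz": [0.002, -0.0005, 0], "twist": [0, 0, 0]}
    - {"xyz": [0.0035, -0.001, 0], "twist": [0, 0, 0]}
    - {"xyz": [0.005, -0.0013, 0], "twist": [0, 0, 0]}
    - {"xyz": [0.007, -0.0018, 0], "twist": [0, 0, 0]}
    - {"xyz": [0.009, -0.0024, 0], "twist": [0, 0, 0]}
    - {"xyz": [0.011, -0.003, 0], "twist": [0, 0, 0]}
    - {"xyz": [0.013, -0.0035, 0], "twist": [0, 0, 0]}
    - {"xyz": [0.0155, -0.0042, 0], "twist": [0, 0, 0]}
    - {"xyz": [0.018, -0.0048, 0], "twist": [0, 0, 0]}
    - {"xyz": [0.02, -0.0054, 0], "twist": [0, 0, 0]}
    - {"xyz": [0.021, -0.0056, 0], "twist": [0, 0, 0]}

```text
time: 21.62
tool_pos: [0.4991, -0.1597, 0.059]
ee_rot: [-1.571, -0.0, -1.832]
wrist_force: [-2.4, -0.3, 1.3]
width: 0.0003
```

```bash
python3 - <<'E'
from h import *
o=robot.get_obs();print(o['tool_pos'],o['width'],o['wrist_force'])
p,d=robot.snapshot("scene");np.savez("s9.npz",p=p,d=d);crop(p,150,60,390,250,3,"pics/s9.png",1.3)
E
```

```text
[ 0.49906906 -0.15966541  0.05896958] 0.00031282770284329746 [-2.35373003 -0.27019772  1.32243135]
```

View pics/s9.png

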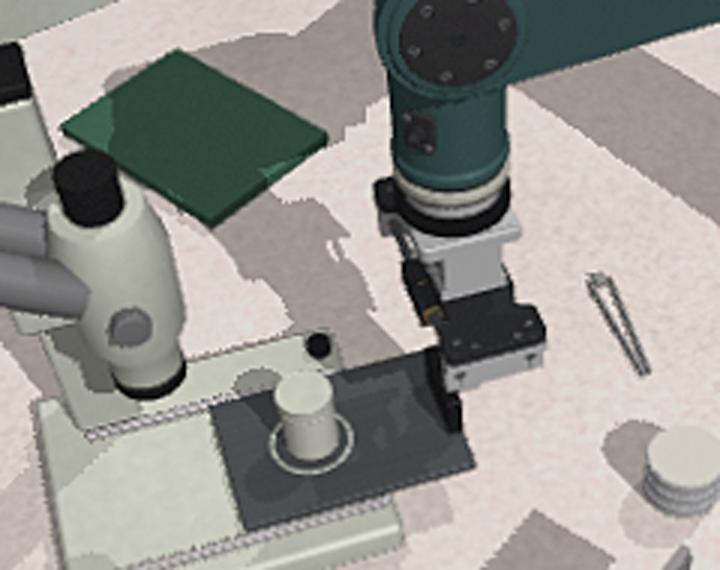

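Emit:
step_arm:
  commands:
    - {"xyz": [0.001, -0.0003, 0], "twist": [0, 0, 0]}
    - {"xyz": [0.003, -0.0008, 0], "twist": [0, 0, 0]}
    - {"xyz": [0.006, -0.0016, 0], "twist": [0, 0, 0]}
    - {"xyz": [0.01, -0.0027, 0], "twist": [0, 0, 0]}
    - {"xyz": [0.014, -0.0038, 0], "twist": [0, 0, 0]}
    - {"xyz": [0.018, -0.0048, 0], "twist": [0, 0, 0]}
    - {"xyz": [0.022, -0.0059, 0], "twist": [0, 0, 0]}
    - {"xyz": [0.026, -0.007, 0], "twist": [0, 0, 0]}
    - {"xyz": [0.03, -0.008, 0], "twist": [0, 0, 0]}
    - {"xyz": [0.034, -0.0091, 0], "twist": [0, 0, 0]}
    - {"xyz": [0.038, -0.0102, 0], "twist": [0, 0, 0]}
    - {"xyz": [0.042, -0.0113, 0], "twist": [0, 0, 0]}

```text
time: 22.67
tool_pos: [0.5411, -0.1711, 0.059]
ee_rot: [-1.571, -0.0, -1.832]
wrist_force: [-2.9, 0.2, 0.5]
width: 0.0005
```

Emit:
step_arm:
  commands:
    - {"xyz": [0.004, -0.0011, 0], "twist": [0, 0, 0]}
    - {"xyz": [0.008, -0.0021, 0], "twist": [0, 0, 0]}
    - {"xyz": [0.012, -0.0032, 0], "twist": [0, 0, 0]}
    - {"xyz": [0.016, -0.0043, 0], "twist": [0, 0, 0]}
    - {"xyz": [0.02, -0.0054, 0], "twist": [0, 0, 0]}
    - {"xyz": [0.024, -0.0064, 0], "twist": [0, 0, 0]}
    - {"xyz": [0.028, -0.0075, 0], "twist": [0, 0, 0]}
    - {"xyz": [0.032, -0.0086, 0], "twist": [0, 0, 0]}
    - {"xyz": [0.036, -0.0096, 0], "twist": [0, 0, 0]}
    - {"xyz": [0.039, -0.0105, 0], "twist": [0, 0, 0]}
    - {"xyz": [0.041, -0.011, 0], "twist": [0, 0, 0]}
    - {"xyz": [0.042, -0.0113, 0], "twist": [0, 0, 0]}

```text
time: 23.67
tool_pos: [0.5831, -0.1822, 0.0589]
ee_rot: [-1.571, 0.0, -1.832]
wrist_force: [-2.7, -0.8, -0.5]
width: 0.0005
```

```bash
python3 - <<'E'
from h import *
o=robot.get_obs();print(o['tool_pos'],o['width'],o['wrist_force'])
p,d=robot.snapshot("scene");np.savez("s10.npz",p=p,d=d);crop(p,150,60,390,250,3,"pics/s10.png",1.3)
E
```

```text
[ 0.58312392 -0.18216861  0.05890897] 0.0005367031948254591 [-2.68290803 -0.8214826  -0.49598433]
```

View pics/s10.png

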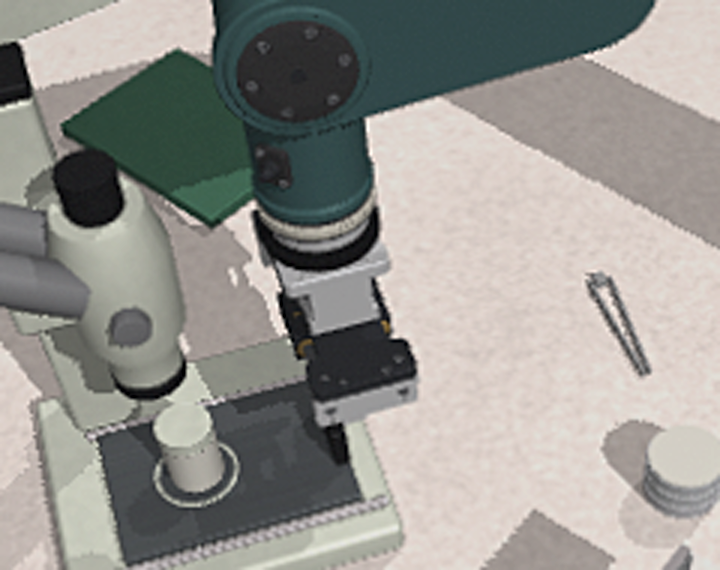

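Emit:
step_arm:
  commands:
    - {"xyz": [0.001, -0.0003, 0], "twist": [0, 0, 0]}
    - {"xyz": [0.002, -0.0005, 0], "twist": [0, 0, 0]}
    - {"xyz": [0.004, -0.0011, 0], "twist": [0, 0, 0]}
    - {"xyz": [0.006, -0.0016, 0], "twist": [0, 0, 0]}
    - {"xyz": [0.008, -0.0021, 0], "twist": [0, 0, 0]}
    - {"xyz": [0.0095, -0.0025, 0], "twist": [0, 0, 0]}
    - {"xyz": [0.011, -0.0029, 0], "twist": [0, 0, 0]}
    - {"xyz": [0.012, -0.0032, 0], "twist": [0, 0, 0]}
    - {"xyz": [0.012, -0.0032, 0], "twist": [0, 0, 0]}

```text
time: 24.47
tool_pos: [0.5914, -0.1843, 0.0589]
ee_rot: [-1.58, 0.0, -1.832]
wrist_force: [-10.8, 2.6, 5.7]
width: -0.0003
```

Emit:
step_arm:
  commands:
    - {"xyz": [0.001, -0.0003, 0], "twist": [0, 0, 0]}
    - {"xyz": [0.002, -0.0005, 0], "twist": [0, 0, 0]}
    - {"xyz": [0.003, -0.0008, 0], "twist": [0, 0, 0]}
    - {"xyz": [0.003, -0.0008, 0], "twist": [0, 0, 0]}

```text
time: 24.8
tool_pos: [0.5913, -0.1842, 0.059]
ee_rot: [-1.587, 0.0, -1.832]
wrist_force: [-18.5, 4.5, 10.8]
width: 0.0002
```

Emit:
step_arm:
  commands:
    - {"xyz": [0.001, -0.0003, 0], "twist": [0, 0, 0]}
    - {"xyz": [0.002, -0.0005, 0], "twist": [0, 0, 0]}
    - {"xyz": [0.002, -0.0005, 0], "twist": [0, 0, 0]}

```text
time: 25.05
tool_pos: [0.5913, -0.1843, 0.059]
ee_rot: [-1.592, 0.0, -1.832]
wrist_force: [-24.3, 5.6, 13.9]
width: 0.0005
```

Emit:
step_arm:
  commands:
    - {"xyz": [-0.006, 0.0016, 0], "twist": [0, 0, 0]}
    - {"xyz": [-0.015, 0.004, 0], "twist": [0, 0, 0]}
    - {"xyz": [-0.03, 0.008, 0], "twist": [0, 0, 0]}
    - {"xyz": [-0.05, 0.0134, 0], "twist": [0, 0, 0]}
    - {"xyz": [-0.07, 0.0188, 0.0], "twist": [0, 0, 0]}
    - {"xyz": [-0.09, 0.024, 0.02], "twist": [0, 0, 0]}
    - {"xyz": [-0.11, 0.03, 0.05], "twist": [0, 0, 0]}
    - {"xyz": [-0.13, 0.035, 0.08], "twist": [0, 0, 0]}
    - {"xyz": [-0.15, 0.04, 0.11], "twist": [0, 0, 0]}
    - {"xyz": [-0.17, 0.046, 0.12], "twist": [0, 0, 0]}
    - {"xyz": [-0.19, 0.051, 0.12], "twist": [0, 0, 0]}
    - {"xyz": [-0.2, 0.054, 0.12], "twist": [0, 0, 0]}

```text
time: 26.05
tool_pos: [0.3999, -0.1325, 0.1812]
ee_rot: [-1.565, -0.0, -1.832]
wrist_force: [0.1, 0.6, 0.1]
width: 0.0003
```

```bash
python3 - <<'E'
from h import *
o=robot.get_obs();print(o['tool_pos'],o['width'],o['wrist_force'])
p,d=robot.snapshot("scene");np.savez("s11.npz",p=p,d=d);cv2.imwrite("pics/s11f.png",p[:,:,::-1]);crop(p,120,60,330,280,3,"pics/s11.png",1.2)
q,e=robot.snapshot("top");np.savez("t11.npz",p=q,d=e);crop(q,370,60,530,300,2.4,"pics/t11.png",1.3)
E
```

```text
[ 0.39990527 -0.13246235  0.18117198] 0.0002837724094438166 [0.13984203 0.55864293 0.13441773]
```

View pics/s11.png

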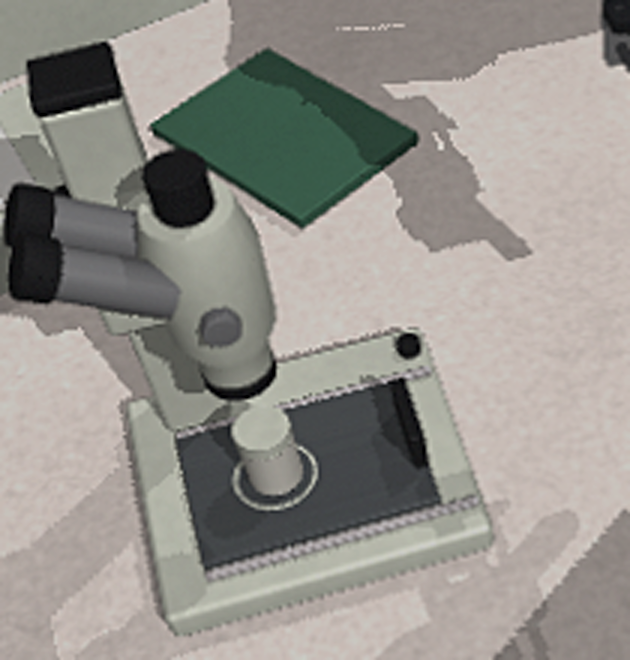

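View pics/t11.png

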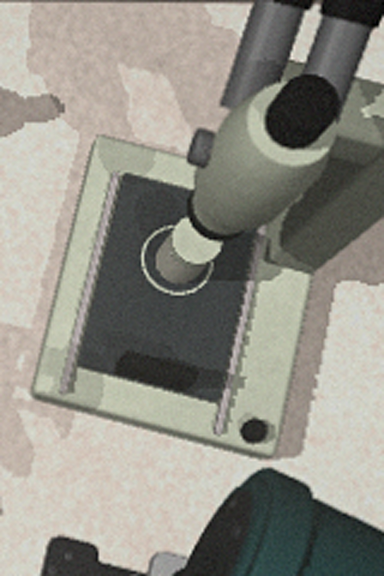

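View pics/s11f.png

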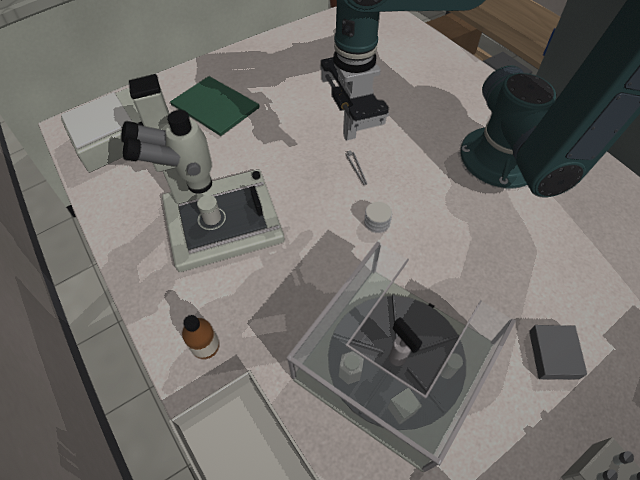

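```bash
python3 - <<'E'
from h import *
q=np.load("t11.npz")['p'];s=np.load("s11.npz")['p']
m=np.radians(-15);xv=np.array([np.cos(m),np.sin(m)]);yv=np.array([-xv[1],xv[0]])
f=lambda L:[(370+x/2.4,60+y/2.4) for x,y in L]
g=lambda L:[(120+x/3,60+y/3) for x,y in L]
def pr(nm,P): print(nm,(P[:,:2]@xv).round(4),(P[:,:2]@yv).round(4))
pr("top base corners z.03",plane("top",f([(33,395),(273,457),(98,137),(310,268)]),.03))
pr("top plate z.04",plane("top",f([(78,370),(216,402),(122,173)]),.04))
pr("sc base front z.03",plane("scene",g([(492,518),(415,340),(178,615),(128,408)]),.03))
pr("sc plate",plane("scene",g([(442,502),(205,570),(176,436)]),.04))
for n,I,(x0,y0,x1,y1) in(("top",q,(426,150,462,186)),("scene",s,(194,200,230,234))):
    G=cv2.cvtColor(I,cv2.COLOR_RGB2GRAY)
    sub=G[y0:y1,x0:x1];cv2.imwrite(f"pics/r_{n}.png",cv2.resize(sub,None,fx=12,fy=12,interpolation=0))
E
```

```text
top base corners z.03 [0.5941 0.5945 0.8307 0.763 ] [ 0.065  -0.1402  0.0632 -0.1389]
top plate z.04 [0.6218 0.6249 0.7992] [ 0.0348 -0.0819  0.0371]
sc base front z.03 [0.5973 0.6051 0.8277 0.834 ] [ 0.0593 -0.1262  0.0636 -0.1358]
sc plate [0.6285 0.8017 0.8014] [ 0.0406  0.0402 -0.0863]
```

```bash
python3 - <<'E'
from h import *
s=np.load("s11.npz");d=s['d'];I=s['p']
m_=np.radians(-15);xv=np.array([np.cos(m_),np.sin(m_)]);yv=np.array([-xv[1],xv[0]])
uv=np.array([(u,v) for v in range(188,230) for u in range(192,228)])
oo,dd=ray("scene",uv);X=oo+dd*d[uv[:,1],uv[:,0]][:,None]
k=(X[:,2]>.088)&(X[:,2]<.108);print(k.sum(),np.median(X[k,2]))
m=np.zeros((480,640),np.uint8);m[uv[k,1],uv[k,0]]=1
c=max(cv2.findContours(m,0,1)[0],key=cv2.contourArea)
ct,r=cv2.minEnclosingCircle((plane("scene",c.reshape(-1,2),.095)[:,:2]*1000).astype(np.float32));ct=np.array(ct)/1000
print(ct,r,"mic frame",ct@xv,ct@yv)
crop(I,190,185,232,235,12,"pics/pot.png",1.2)
o=robot.get_obs();print(o['time'],np.abs(o['qvel']).max(),o['wrist_force'])
E
```

```text
273 0.09588604884992269
[ 0.70735547 -0.21316884] 23.737825393676758 mic frame 0.7384250708588712 -0.02282821949821579
26.15 0.05061454459370774 [-0.18941326  0.07157036 -0.05388788]
```

View pics/pot.png

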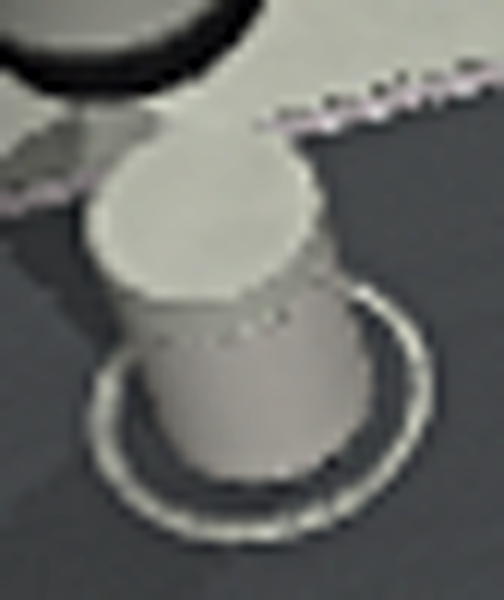

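Emit:
step_arm:
  commands:
    - {"xyz": [0, 0, 0], "twist": [0, 0, 0]}
    - {"xyz": [0, 0, 0], "twist": [0, 0, 0]}
    - {"xyz": [0, 0, 0], "twist": [0, 0, 0]}
    - {"xyz": [0, 0, 0], "twist": [0, 0, 0]}

```text
time: 26.48
tool_pos: [0.4002, -0.1328, 0.1783]
ee_rot: [-1.572, 0.0, -1.832]
wrist_force: [-0.1, -0.2, 0.9]
width: 0.0004
```

```bash
python3 -c "
from bench import robot
print(robot.close_job())"
```

```text
the job is handed in; nothing more can be done
None
```

The job is done and handed in at about 26.5 s. The round pot stands under the microscope lens with the stage pushed home.

I turned the carousel 72° by its knob, which put the round pot 92–96 mm from the axis and within 1° of the middle of the open front. I lifted it out and lowered it into the ring until I felt contact, about 5 N, before letting go. I then pushed the stage by its tab until it would move no further; the push force rose to about 24 N. The arm is clear of everything.

**Last checks:**
- **Stage:** both cameras put the ring within about 2 mm of the lens axis along the slide, which agrees with the hard stop I felt. That puts its starting point at roughly 0.02 m, in line with "nearly pulled out".
- **Pot:** it stands upright inside the ring, with its top 96 mm above the table (95 mm expected), about 4–6 mm from the estimated lens axis against the 14 mm allowed. That offset comes from the scene camera only, and the cap outline it used measured too large (radius 23.7 mm instead of 20.5), so it is rough.
- **Other items:** the last full picture shows the other three pots still in the carousel and the dish stack in its place; I judged these by eye.

The two cameras disagreed by up to 2–5 mm on several points; no check failed.

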